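Turn the sugar canister to the front of the lazy Susan

TASK

Turn the wooden turntable by gently pushing the knobs on its rim until the sugar canister (the round one with a wooden lid and a little lid knob) stands in line with the pointer tongue that sticks out from the turntable's base, and leave it at rest there. Touch only the turntable: do not touch, lift or shift the canister, the jar or the tin that ride on it, and leave the things around it where they are.

Things in the scene. Friction and masses are not known exactly. Their poses are not given: they have to be found in the camera images.
- stand: the turntable's fixed dark wooden base: a round foot 210 mm across, 10 mm high; origin on the worktop on the turning axis. A pointer tongue 22 mm wide, its top 10 mm above the worktop, runs from the foot along the base's own -x to 213 mm from the axis, so 63 mm past the disc's edge, roughly towards the robot. Does not turn or move.
- pointer_tip (a point): the small brass dot on top of the pointer tongue near its end, 200 mm from the turning axis, 10 mm above the worktop
- turntable: round wooden disc 300 mm across on the base; origin on the turning axis at the disc's underside, 12 mm above the worktop; z up; its top is 28 mm above the worktop. Turns freely both ways, more than a full turn, about the vertical axis, against light friction (1 to 1.5 N at the knobs), and stays where it is left. Six knobs stand on its rim.
- knob0 (a point): centre of the top of one of the six equal upright dark wooden rim knobs: round, 22 mm across, 41 mm high, tops 69 mm above the worktop, centres 135 mm from the axis, every 60 degrees; this one at 30 degrees from the disc's x axis, counter-clockwise from above. The containers stand farther in (within 112 mm of the axis), each midway between two knobs.
- spot0 (a point): centre of a cork circle 84 mm across in the disc's top, 68 mm from the axis, at 0 degrees from the disc's x; one container stands on each cork circle, within 6 mm of its centre
- spot1 (a point): the same, at 120 degrees
- spot2 (a point): the same, at 240 degrees
- canister: the sugar canister, to be brought to the pointer: round orange pot 77 mm across, 85 mm high with its flat wooden lid and round lid knob; loose; origin at the centre of its underside, z up. Stands on one of the three cork circles (which one varies)
- jar: glass jar with a green screw lid, 62 mm across, 86 mm high, loose on another cork circle; origin at the centre of its underside, z up
- tin: low metal tin, 75 mm across, 58 mm high, loose on another cork circle; origin at the centre of its underside, z up
- cup: small two-tone cup with a handle, 60 x 84 x 53 mm, loose on the worktop left of the turntable; origin at the centre of its underside; leave it
- lemon: lemon, 72 x 57 x 58 mm, loose on the worktop right of the turntable; origin at its underside; leave it
- spice_jar: spice jar, 41 mm across, 105 mm high, loose on the worktop behind and right of the turntable; origin at the centre of its underside; leave it
Mind the look-alikes: they are no part of the job. Leave any purple look-alike of the tin alone.

How it is judged:
By the outcome, as a careful person would: the job done as asked, in the order asked, and still so for the second after the job is handed in, with the robot touching nothing.
It also fails if it takes over 64 s, if anything falls off the work surface, if the arm or the gripper's body presses on something with over 40 N, if the wrist force passes 120 N, or if a joint passes its speed limit or range.

ROBOT

A 6-joint arm with a two-finger parallel gripper is mounted at the origin on a cart in front of the work surface, level with it; the furniture and walls round the work are solid. World frame = base frame: x ahead of the robot, y to its left, z up, the work surface at z = 0. Lengths are in m, angles in rad, forces in N, time in s.
With the tool pointing down it reaches from about 0.25 to 0.775 m from the base axis. Payload 8.9 kg.
Tool frame: the origin (TCP) lies midway between the tips of the shut fingers; the grasp point (between the pads) lies env.pinch_z behind it (env.pinch_z is the distance from the TCP to the grasp point, in m); z points along the fingers, y is the line along which they close (so a half turn about z gives the same grasp; the last joint's range is limited). The gripper opens to 85 mm and grips with 20 to 120 N. Pads are 22 mm wide; open, the fingers measure 114 mm over their backs; the gripper's body (76 mm by 85 mm) begins 54 mm behind the grasp point. The pads swing forward as they close: fully open they stand 13 mm farther back than shut.
Start: joints at [-0.139, 0.291, -0.153, 1.127, 0, 1.431], TCP at [0.525, 0, 0.231] pointing down, gripper open.
Joint ranges: [-2.52, 2.52], [-0.91, 1.74], [-1.3, 1.37], [-1.96, 2.02], [-1.52, 1.47], [-3.14, 3.14]. Speed limits (rad/s): [2.22, 2.22, 2.79, 3.14, 3.14, 3.14].

INTERFACE

Orientations are given as a unit quaternion [x, y, z, w].
In Python, from station import env gives the robot as it stands. The module is installed in compiled form; this text tells all that it offers.
- The arm moves only by the tool move_arm, never from a script. Its argument "motion" is one flat list of numbers, 4 for each row, row after row: the shift along the tool's x, y, z scaled (see below), then the turn about the tool's z scaled (see below). A call has 1 to 5 rows; each row shifts and turns the commanded pose from where the row before left it, along the tool's axes as they then stand; what a row does not reach is not made up. The controller multiplies each number of a shift by 0.04 m and each number of a turn by 0.12 rad. A row lasts 1/10 s, in which the tool goes at most 50 mm and 8.59 degrees, less where a joint would pass 70% of its speed; a pose out of reach is approached as far as the arm can. A call with a number of a shift or a turn outside -1 to 1 is refused whole. A call with a gripper value outside its range is refused whole. "fingers" is the gripper command: -1 is shut, 1 is fully open, values between are in proportion, set as the call begins (left out, the last holds). The fingers move at their own pace and stop on an object; "newtons" is the grip in N (left out, the last holds). Time passes only in rows, so rows that do not move let the fingers close. It gives the time, the measured TCP pose, the force, the opening and the grip force at its end, in the units of the state.
- env.sense(): the state, without advancing time (a new reading comes with each control period).
- env.get_image(name): name is "scene" or "side" or "wrist"; returns a dict with "color" (400x640x3 uint8, red, green, blue), "vfov" (degrees; the focal length in pixels is half the picture's height over the tangent of half this angle, whatever the lens; pixels are square), "cx", "cy" (the principal point, pixels), "k1" (the pictures are not rectified: a ray, as slopes to the right and down, at radius r is drawn at 1 + k1 r^2 times it, then the intrinsics apply), "position" and "orientation" of the camera in the world. Camera axes: x right, y up, looking along -z (the intrinsics and any distortion apply to the point x, -y, -z); pixel columns grow to the right and rows downward; lengths in m; the calibration is good to about 2 mm. A picture is of the moment at which its call begins. There is no depth.
- env.sign_off(): hands the job in; it is judged then, once.
The state is a dict: "time_s": time; "q": joint angles; "qvel": joint speeds; "joint_efforts": joint torques, N m; "tool_pos": TCP position; "tcp_rot": TCP orientation; "ft_force": force on the tool from outside, world axes, zero at the start; "torque": the same for the moment, N m; "gripper_width": finger opening in m; "grasp_force": force on a finger pad.
Only numpy, scipy, OpenCV 4.12 (cv2) and the standard library are available. Lean on these libraries where they do the work, as an engineer would, in place of code of your own. Each camera call takes 0.05 s, during which the arm holds its last target. There are 200 camera calls.

## Working session

There is one attempt and no reset: what is moved stays moved. The work goes in short steps, Python scripts to look and compute and a tool call to move; the robot and the scene stay as the last step left them, time stands still between calls to the robot, and variables do not carry over. Pictures are saved under pics/ and viewed, at most 10 in all, crops included, and the job is handed in when it is done.

Besides the shell and the picture viewer there is one more tool, called after "Request:" as a command line: name --argument value ..., lists and objects as JSON in quotes. move_arm: Moves the arm, as the interface text tells. Shifts and turns lie within -1 to 1; 1 stands for 0.04 m of shift or 0.12 rad of turn. Its arguments: {"type":"object","properties":{"motion":{"type":"array"},"fingers":{"type":"number"},"newtons":{"type":"number"}},"required":["motion"]}

```bash
mkdir -p pics
cat > h.py <<'E'
import numpy as np,cv2
from scipy.spatial.transform import Rotation as R
from station import env
def grab(n,f=None):
    d=env.get_image(n)
    if f: cv2.imwrite(f'pics/{f}.png',d['color'][:,:,::-1])
    return d
def K(d):
    f=200/np.tan(np.radians(d['vfov'])/2); return np.array([[f,0,d['cx']],[0,f,d['cy']],[0,0,1.]]),np.array([d['k1'],0,0,0.])
def ray_z(d,uv,z):
    k,D=K(d); p=cv2.undistortPoints(np.array(uv,float).reshape(-1,1,2),k,D).reshape(-1,2)
    r=R.from_quat(d['orientation']).apply(np.c_[p[:,0],-p[:,1],-np.ones(len(p))]); o=np.array(d['position'])
    return o+r*((z-o[2])/r[:,2])[:,None]
def proj(d,P):
    k,D=K(d); c=R.from_quat(d['orientation']).inv().apply(np.atleast_2d(P)-d['position'])*[1,-1,-1]
    return cv2.projectPoints(c,np.zeros(3),np.zeros(3),k,D)[0].reshape(-1,2)
E
python3 - <<'E'
from h import *
for n in ['scene','side']:
    d=grab(n,n+'0'); print(n,d['position'],d['orientation'],d['vfov'],d['k1'])
s=env.sense(); print(s['time_s'],s['tool_pos'],s['tcp_rot'],s['gripper_width'],env.pinch_z)
E
```

```text
scene [0.07848032 0.70353033 0.61064393] [-0.16923046  0.44612901  0.82487828 -0.30315967] 56.2892285601964 -0.04163829136448575
side [-0.02096007 -0.56127129  0.6465036 ] [ 0.44144002 -0.17414436 -0.30303227  0.82642356] 54.34298452793875 0.02601986968156675
0.1 [5.24626541e-01 4.93902467e-05 2.30802871e-01] [ 7.07127765e-01  7.07085568e-01 -3.40021285e-04 -4.55574260e-04] 0.08541103502818866 0.0187
```

View pics/scene0.png

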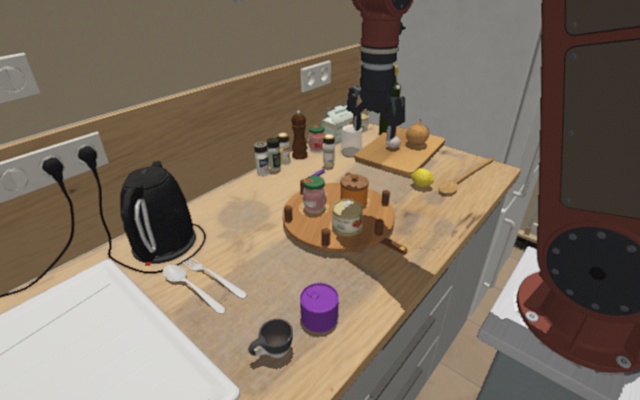

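View pics/side0.png

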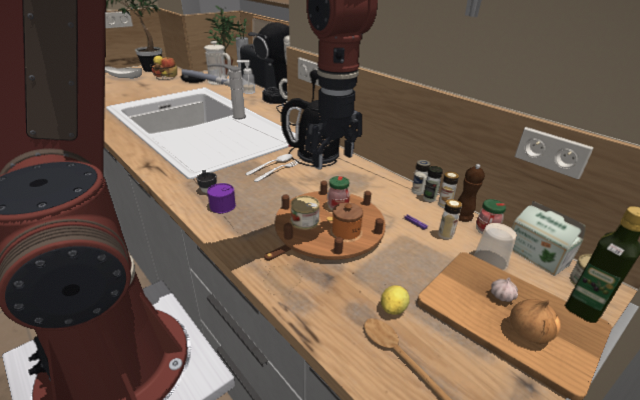

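In the scene view the orange pot with the lid knob is at about (354,190), the tin at (347,218), the jar at (314,195) and the pointer at (398,245). In the side view the pot is at (347,220), the tin at (304,213), the jar at (339,193) and the pointer at (277,254). The purple look-alike is off the table at (320,307) in the scene view. I'll confirm with an enlarged crop.

Run:
```python
import cv2,numpy as np
a=cv2.imread('pics/scene0.png')[165:265,270:420]; b=cv2.imread('pics/side0.png')[170:270,255:405]
cv2.imwrite('pics/crop0.png',cv2.resize(np.hstack([a,b])[:, :],None,fx=2.66,fy=2.66,interpolation=cv2.INTER_CUBIC))
a=cv2.resize(a,None,fx=4,fy=4,interpolation=cv2.INTER_CUBIC);cv2.imwrite('pics/crop1.png',a)
b=cv2.resize(b,None,fx=4,fy=4,interpolation=cv2.INTER_CUBIC);cv2.imwrite('pics/crop2.png',b)
```

```text
(no output)
```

View pics/crop1.png

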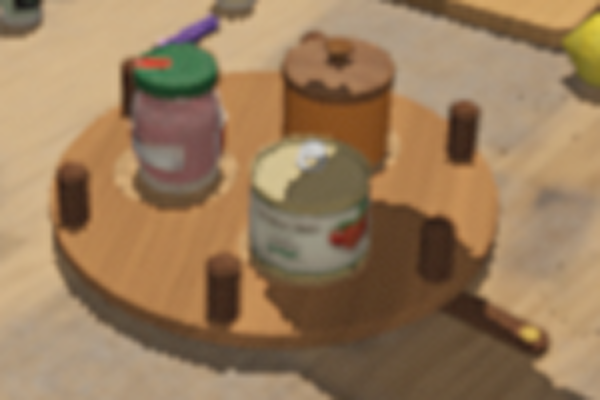

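View pics/crop2.png

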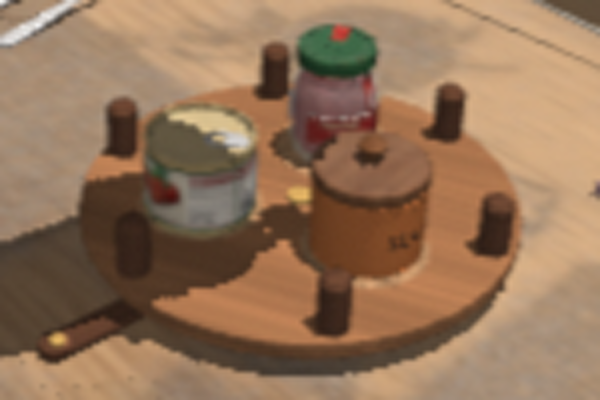

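The crops confirm it: the canister with wooden lid and lid knob is the orange pot (crop 1 at (338,100), crop 2 at (370,205)). All six knobs and the brass dot are visible.

Run:
```python
from h import *
from scipy.optimize import least_squares
C={'scene':((270,165),[(463,106),(437,224),(222,260),(72,170)],(531,334),(341,43)),
   'side':((255,170),[(122,104),(132,219),(334,277),(497,201),(450,91),(275,49)],(59,340),(373,141))}
allk=[]
for n,(o,k,dot,lid) in C.items():
    d=grab(n); f=lambda p:np.array(p)/4.+o
    T=ray_z(d,f(k),.069)[:,:2]; allk.append(T)
    c=least_squares(lambda c:np.hypot(*(T-c).T)-.135,[.52,0]).x
    a=np.degrees(np.arctan2(*(T-c).T[::-1])); D=ray_z(d,[f(dot)],.010)[0,:2]; L=ray_z(d,[f(lid)],.112)[0,:2]
    P=lambda p:(np.round(p-c,4),np.hypot(*(p-c)),np.degrees(np.arctan2(*(p-c)[::-1])))
    print(n,c,np.round(a,1),np.round(np.hypot(*(T-c).T),4),'mod60',np.round(a%60,1)); print(' dot',D,P(D),'lid',L,P(L))
T=np.vstack(allk);c=least_squares(lambda c:np.hypot(*(T-c).T)-.135,[.52,0]).x;print(c,np.round(T,3).tolist())
```

```text
scene [0.57711693 0.0618284 ] [-124.8  174.9  115.8   57.1] [0.1333 0.1355 0.1345 0.1338] mod60 [55.2 54.9 55.8 57.1]
 dot [0.37770359 0.06137097] (array([-0.1994, -0.0005]), np.float64(0.19941387305367672), np.float64(-179.86857105034497)) lid [ 0.57128585 -0.00222834] (array([-0.0058, -0.0641]), np.float64(0.06432159247510888), np.float64(-95.20130282431778))
side [0.57431326 0.05359533] [ 115.3  175.3 -124.2  -64.3   -4.7   55.7] [0.1336 0.1328 0.1335 0.1336 0.1327 0.1335] mod60 [55.3 55.3 55.8 55.7 55.3 55.7]
 dot [0.37913527 0.05769927] (array([-0.1952,  0.0041]), np.float64(0.19522112725290455), np.float64(178.79543870775547)) lid [ 0.57185029 -0.01233477] (array([-0.0025, -0.0659]), np.float64(0.06597607972791764), np.float64(-92.13941975630856))
[0.5758107  0.05722247] [[0.501, -0.048], [0.442, 0.074], [0.519, 0.183], [0.65, 0.174], [0.517, 0.174], [0.442, 0.064], [0.499, -0.057], [0.632, -0.067], [0.707, 0.043], [0.65, 0.164]]
```

Request:
move_arm --motion '[-0.7,0.1,0.3,0,-0.7,0.0,0.5,0,-0.6,0,0.7,0,0,0,0.5,0,0,0,0,0]' --fingers -1

```text
time_s: 0.7
tool_pos: [0.527, -0.0801, 0.1488]
tcp_rot: [0.708, 0.707, -0.001, -0.002]
ft_force: [-1.3, 0.1, 0.8]
gripper_width: 0.0123
grasp_force: 0.0
```

Request:
move_arm --motion '[0,0,0,0,0,0,0,0,0,0,0,0,0,0,0,0]'

```text
time_s: 1.1
tool_pos: [0.5295, -0.0798, 0.1521]
tcp_rot: [0.707, 0.707, 0.0, 0.001]
ft_force: [-0.0, -0.6, -0.3]
gripper_width: -0.0003
grasp_force: 0.0
```

Run:
```python
from h import *
w=grab('wrist');a=grab('side')
cv2.imwrite('pics/v1.png',np.hstack([cv2.resize(w['color'],(400,250)),a['color'][70:320,180:580]])[:,:,::-1])
print(env.sense()['tool_pos'],env.sense()['gripper_width'])
```

```text
[ 0.52926185 -0.0798507   0.15178975] 5.584460963625718e-07
```

View pics/v1.png

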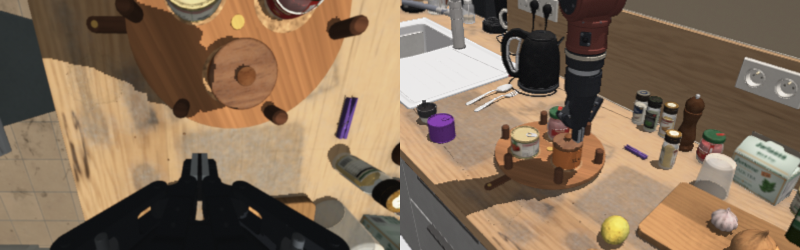

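The wrist view shows the canister lid at (241,74), the axis cap at (238,22), the pointer's brass dot at (94,23) and the knobs at (181,107) and (275,114). The finger tip is at (200,155), clear of everything.

Run:
```python
from h import *
w=grab('wrist'); im=w['color'][:,:,::-1]
hsv=cv2.cvtColor(im,cv2.COLOR_BGR2HSV); m=cv2.inRange(hsv,(20,120,150),(35,255,255))
n,l,s,c=cv2.connectedComponentsWithStats(m)
print([(s[i,4],np.round(c[i],1).tolist()) for i in range(1,n) if s[i,4]>40])
for nm,p,z in [('cap',(381,35),.029),('dot',(150,37),.010),('lidknob',(391,118),.112),('k1',(290,172),.069),('k2',(443,183),.069)]: print(nm,np.round(ray_z(w,[p],z)[0],4))
g=cv2.resize(im[0:260,120:620],(800,416),interpolation=cv2.INTER_CUBIC);cv2.imwrite('pics/v2.png',g)
```

```text
[(np.int32(359), [380.6, 34.5])]
cap [0.5805 0.0589 0.029 ]
dot [0.3791 0.0618 0.01  ]
lidknob [ 0.5737 -0.0044  0.112 ]
k1 [ 0.5058 -0.0476  0.069 ]
k2 [ 0.6309 -0.0568  0.069 ]
```

Request:
move_arm --motion '[0,0,0.6,0,0,0,0.7,0,0,0,0.7,0,0,0,0.5,0,0,0,0,0]'

```text
time_s: 1.75
tool_pos: [0.527, -0.0794, 0.0491]
tcp_rot: [0.707, 0.707, -0.001, -0.002]
ft_force: [-0.5, -0.6, -0.6]
gripper_width: -0.0
grasp_force: 0.0
```

Run:
```python
from h import *
s=env.sense();p=np.array(s['tool_pos']);print(p,s['ft_force'])
c=np.array([.578,.058]); v=p[:2]-c;print(np.hypot(*v),np.degrees(np.arctan2(v[1],v[0])))
q=v
for i in range(1,27):
    a=np.radians(-109-4*i); n=.14*np.array([np.cos(a),np.sin(a)]); d=(n-q)/.04; print(-109-4*i,round(d[1],2),round(d[0],2)); q=n
```

```text
[ 0.52701574 -0.0794048   0.04906616] [-0.49589303 -0.61312905 -0.58349802]
0.1465587762646132 -110.3574500325065
-113 0.21 -0.09
-117 0.1 -0.22
-121 0.12 -0.21
-125 0.13 -0.2
-129 0.15 -0.2
-133 0.16 -0.18
-137 0.17 -0.17
-141 0.18 -0.16
-145 0.2 -0.15
-149 0.2 -0.13
-153 0.21 -0.12
-157 0.22 -0.1
-161 0.23 -0.09
-165 0.23 -0.07
-169 0.24 -0.05
-173 0.24 -0.04
-177 0.24 -0.02
-181 0.24 -0.0
-185 0.24 0.01
-189 0.24 0.03
-193 0.24 0.05
-197 0.24 0.06
-201 0.23 0.08
-205 0.22 0.1
-209 0.22 0.11
-213 0.21 0.13
```

Request:
move_arm --motion '[0.2,-0.05,-0.05,0,0.1,-0.2,0,0,0.12,-0.21,0,0,0.13,-0.2,0,0,0.15,-0.2,0,0]'

```text
time_s: 2.25
tool_pos: [0.4943, -0.0516, 0.0539]
tcp_rot: [0.707, 0.707, 0.0, 0.001]
ft_force: [1.2, -0.3, 1.0]
gripper_width: 0.0002
grasp_force: 0.7
```

Run:
```python
from h import *
w=grab('wrist','w3');p=env.sense()['tool_pos'];v=p[:2]-np.array([.578,.058]);print(p,np.hypot(*v),np.degrees(np.arctan2(v[1],v[0])))
```

```text
[ 0.49236149 -0.05050334  0.05353966] 0.1382278170077284 -128.2829990711923
```

View pics/w3.png

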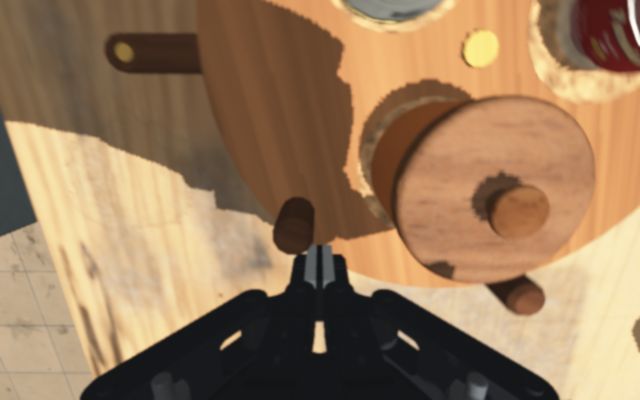

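The wrist view shows the finger tip (320,250) against the knob (295,225), and the canister (495,190) well clear. I'll carry on along the arc.

Request:
move_arm --motion '[0.16,-0.18,0,0,0.17,-0.17,0,0,0.18,-0.16,0,0,0.2,-0.15,0,0,0.2,-0.13,0,0]'

```text
time_s: 2.8
tool_pos: [0.4622, -0.0149, 0.0532]
tcp_rot: [0.707, 0.707, -0.0, -0.0]
ft_force: [0.9, -0.5, -0.6]
gripper_width: -0.0002
grasp_force: 0.5
```

Request:
move_arm --motion '[0.21,-0.12,0,0,0.22,-0.1,0,0,0.23,-0.09,0,0,0.23,-0.07,0,0,0.24,-0.05,0,0]'

```text
time_s: 3.3
tool_pos: [0.4456, 0.0304, 0.0533]
tcp_rot: [0.707, 0.707, -0.0, 0.0]
ft_force: [0.2, -0.9, -0.4]
gripper_width: 0.0001
grasp_force: 0.6
```

Request:
move_arm --motion '[0.24,-0.04,0,0,0.24,-0.02,0,0,0.22,0,0,0,0.1,0,0,0,0,0,0,0]'

```text
time_s: 3.8
tool_pos: [0.4431, 0.0623, 0.0532]
tcp_rot: [0.707, 0.707, -0.0, -0.0]
ft_force: [-0.3, 0.6, -0.4]
gripper_width: 0.0001
grasp_force: 0.0
```

Run:
```python
from h import *
w=grab('wrist');a=grab('scene');p=env.sense()['tool_pos'];v=p[:2]-np.array([.578,.058]);print(p,np.hypot(*v),np.degrees(np.arctan2(v[1],v[0])))
cv2.imwrite('pics/v4.png',np.vstack([w['color'],cv2.resize(a['color'][150:270,240:480],(400,200)).repeat(1,0) if 0 else cv2.copyMakeBorder(cv2.resize(a['color'][155:270,250:430],(313,200)),0,0,0,327,cv2.BORDER_CONSTANT)])[:,:,::-1])
```

```text
[0.4432523  0.06167322 0.05320715] 0.13479775484787765 178.4385046017719
```

View pics/v4.png

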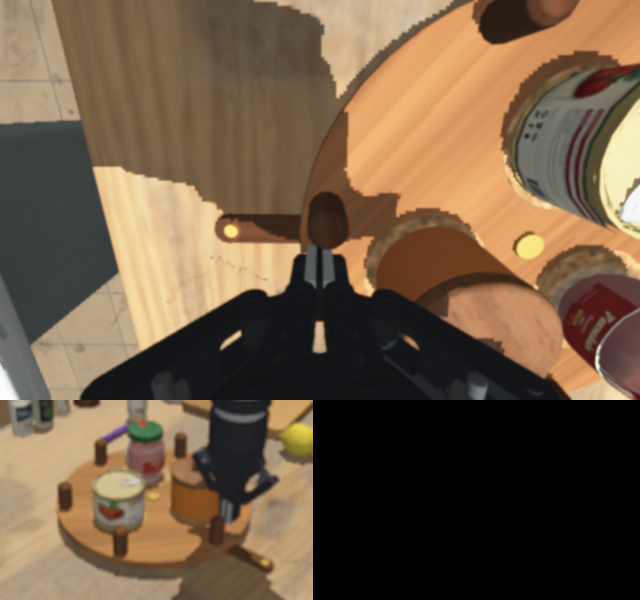

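The wrist view shows the finger still behind the knob (327,220), with the pointer dot at (231,231), the axis cap at (530,246) and the canister at (480,310). The knob needs roughly 15–20° more. I'll raise the tool a little for clearance and continue.

Request:
move_arm --motion '[0.1,0,-0.12,0,0.2,0.0,0,0,0.22,0.02,0,0,0.15,0.02,0,0,0,0,0,0]'

```text
time_s: 4.4
tool_pos: [0.445, 0.0895, 0.0581]
tcp_rot: [0.707, 0.708, 0.0, -0.0]
ft_force: [0.3, -1.0, -0.1]
gripper_width: 0.0001
grasp_force: 0.0
```

Run:
```python
from h import *
p=env.sense()['tool_pos'];v=p[:2]-np.array([.578,.058]);print(p,np.hypot(*v),np.degrees(np.arctan2(v[1],v[0])))
w=grab('wrist');a=grab('scene');b=grab('side')
z=lambda i,y,x,s:cv2.resize(i['color'][y:y+115,x:x+160],(400,288),interpolation=cv2.INTER_CUBIC)
cv2.imwrite('pics/v5.png',np.vstack([np.hstack([z(a,157,265,0),z(b,165,250,0)]),np.hstack([cv2.resize(w['color'],(480,300)),np.zeros((300,320,3),np.uint8)])])[:,:,::-1])
```

```text
[0.44495586 0.08946491 0.05807174] 0.13671424129567913 166.6940409987702
```

View pics/v5.png

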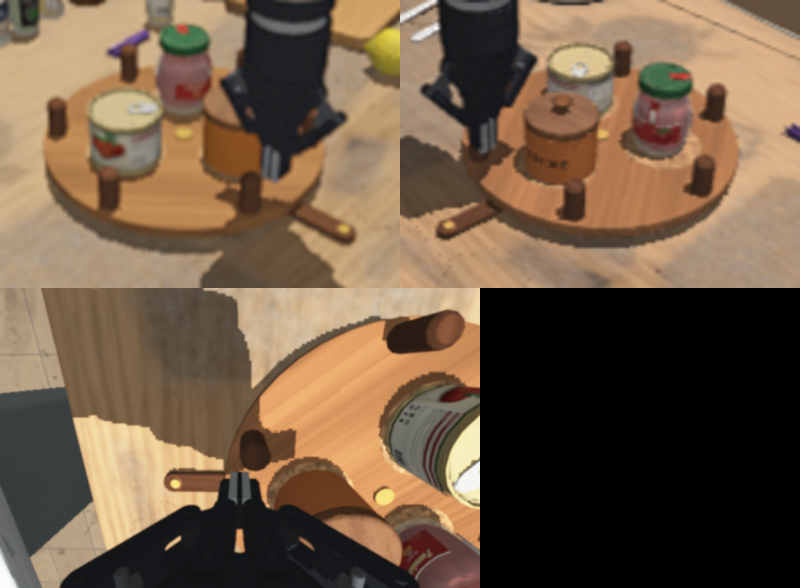

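```bash
cat > m.py <<'E'
from h import *
def meas(n,o,k,s,lid=None):
    d=grab(n); c={'scene':np.array([.5771,.0618]),'side':np.array([.5743,.0536])}[n]
    T=ray_z(d,np.array(k)/s+o,.069)[:,:2]-c; a=np.degrees(np.arctan2(T[:,1],T[:,0])); print(n,np.round(a,1),'mod60',np.round(a%60,1),np.round(np.hypot(*T.T),3))
    if lid: L=ray_z(d,[np.array(lid)/s+o],.112)[0,:2]-c; print(' lid',L,np.degrees(np.arctan2(L[1],L[0])))
E
python3 - <<'E'
from m import *
meas('scene',(265,157),[(129,47),(57,102),(109,172),(250,178)],2.5)
meas('side',(250,165),[(223,45),(316,90),(304,162),(174,186)],2.5,(163,98))
E
```

```text
scene [-23.7  37.9  97.6 155.5] mod60 [36.3 37.9 37.6 35.5] [0.133 0.132 0.136 0.137]
side [  36.2  -24.9  -84.4 -143.1] mod60 [36.2 35.1 35.6 36.9] [0.133 0.132 0.136 0.137]
 lid [-0.06292246 -0.01064122] -170.40116307784473
```

Request:
move_arm --motion '[0.08,0.02,0,0,0.1,0.03,0,0,0.1,0.03,0,0,0.07,0.02,0,0,0,0,0,0]'

```text
time_s: 5.15
tool_pos: [0.4492, 0.1029, 0.0581]
tcp_rot: [0.707, 0.707, 0.0, -0.0]
ft_force: [-0.3, -0.5, -0.2]
gripper_width: -0.0001
grasp_force: 0.0
```

Run:
```python
from h import *
p=env.sense()['tool_pos'];v=p[:2]-np.array([.578,.058]);print(p,np.hypot(*v),np.degrees(np.arctan2(v[1],v[0])))
a=grab('scene');b=grab('side')
z=lambda i,y,x:cv2.resize(i['color'][y:y+115,x:x+160],(400,288),interpolation=cv2.INTER_CUBIC)
cv2.imwrite('pics/v6.png',np.hstack([z(a,157,265),z(b,165,250)])[:,:,::-1])
```

```text
[0.44915013 0.1029441  0.05811669] 0.13646340425691053 160.77072654960392
```

View pics/v6.png

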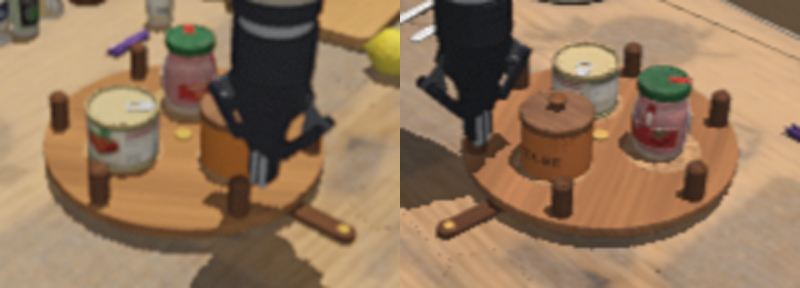

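Knob tops in the crop are at scene (139,46), (60,96), (99,168), (239,180), and side (633,46), (720,94), (695,166), (563,183). The lid knob is at (558,98).

Run:
```python
from m import *
meas('scene',(265,157),[(139,46),(60,96),(99,168),(239,180)],2.5)
meas('side',(250,165),[(233,46),(320,94),(295,166),(163,183)],2.5,(158,97))
```

```text
scene [-28.7  32.8  92.7 151. ] mod60 [31.3 32.8 32.7 31. ] [0.131 0.131 0.136 0.136]
side [  31.2  -28.5  -89.3 -147.8] mod60 [31.2 31.5 30.7 32.2] [0.134 0.133 0.134 0.136]
 lid [-0.06560568 -0.00614123] -174.65222692210088
```

Request:
move_arm --motion '[0.04,0.01,0,0,0.05,0.02,0,0,0.04,0.01,0,0,0,0,0,0,0,0,0,0]'

```text
time_s: 5.85
tool_pos: [0.4506, 0.1078, 0.0581]
tcp_rot: [0.707, 0.707, 0.0, -0.0]
ft_force: [-0.3, -0.2, 0.4]
gripper_width: -0.0004
grasp_force: 0.0
```

Request:
move_arm --motion '[-0.1,-0.05,0,0,-0.1,-0.05,0,0,0,-0.1,-0.4,0,0,-0.2,-0.8,0,0,-0.3,-0.8,0]'

```text
time_s: 6.35
tool_pos: [0.4219, 0.0992, 0.1387]
tcp_rot: [0.707, 0.707, -0.0, -0.0]
ft_force: [0.5, 0.9, -0.2]
gripper_width: 0.0001
grasp_force: 0.0
```

Request:
move_arm --motion '[0.5,-0.5,-0.8,0,0.8,-0.5,-0.8,0,0.8,-0.4,-0.8,0,0.8,0,0,0,0,0,0,0]'

```text
time_s: 6.85
tool_pos: [0.3667, 0.2182, 0.2352]
tcp_rot: [0.706, 0.708, 0.002, 0.0]
ft_force: [0.8, -0.1, 0.4]
gripper_width: -0.0001
grasp_force: 0.0
```

Run:
```python
from h import *
print(env.sense()['tool_pos'])
a=grab('scene');b=grab('side')
z=lambda i,y,x:cv2.resize(i['color'][y:y+115,x:x+160],(400,288),interpolation=cv2.INTER_CUBIC)
cv2.imwrite('pics/v7.png',np.hstack([z(a,157,265),z(b,165,250)])[:,:,::-1])
```

```text
[0.3667379  0.2181749  0.23519468]
```

View pics/v7.png

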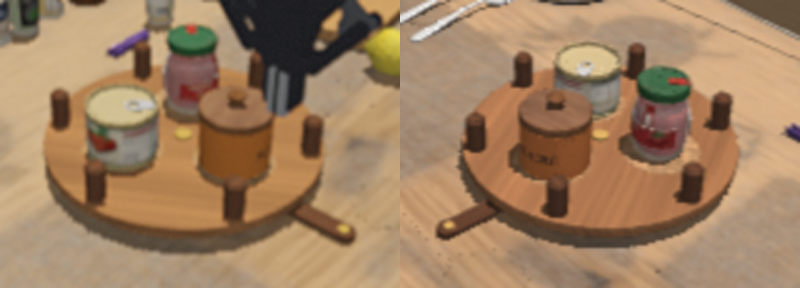

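The view shows the canister in line with the pointer in both pictures. Knob tops are at scene (142,46), (60,94), (95,167), (235,182), (312,120), and side (636,48), (721,98), (691,167), (557,182), (476,117), (523,57). I'll check the numbers.

Run:
```python
from m import *
meas('scene',(265,157),[(142,46),(60,94),(95,167),(235,182),(312,120)],2.5,(237,93))
meas('side',(250,165),[(236,48),(321,98),(291,167),(157,182),(76,117),(123,57)],2.5,(156,95))
# brass dots, cap and green lid etc by colour; orange body line
for n,c in (('scene',(.5771,.0618)),('side',(.5743,.0536))):
    d=grab(n); h=cv2.cvtColor(d['color'],cv2.COLOR_RGB2HSV); m=cv2.inRange(h,(20,120,150),(33,255,255))
    N,l,s,q=cv2.connectedComponentsWithStats(m)
    for i in range(1,N):
        for z in (.01,.029):
            P=ray_z(d,[q[i]],z)[0,:2]-c
            if np.hypot(*P)<.22 and s[i,4]>3: print(n,s[i,4],q[i],z,P,np.degrees(np.arctan2(P[1],P[0])))
```

```text
scene [ -30.1   31.1   91.   149.  -152.5] mod60 [29.9 31.1 31.  29.  27.5] [0.129 0.132 0.137 0.137 0.134]
 lid [-0.06752333  0.00130594] 178.89200333998548
side [  29.2  -31.8  -91.1 -150.3  149.1   90.1] mod60 [29.2 28.2 28.9 29.7 29.1 30.1] [0.131 0.132 0.133 0.136 0.132 0.131]
 lid [-0.06481056 -0.00213641] -178.11199153857234
scene 19 [337.78947368 209.89473684] 0.01 [ 0.02071308 -0.02566603] -51.09566409746733
scene 19 [337.78947368 209.89473684] 0.029 [ 0.00428518 -0.00455447] -46.74493682101992
scene 10 [402.2 248. ] 0.01 [-0.19744667 -0.00116565] -179.6617528715557
scene 10 [402.2 248. ] 0.029 [-0.20697359  0.0191709 ] 174.70808513117012
```

```bash
python3 -c "
from station import env
print(env.sign_off())"
```

```text
the job is handed in; nothing more can be done
None
```

I turned the turntable about 86° clockwise by pushing one rim knob; by the camera measurements the sugar canister stands within about 1° of the pointer, the arm is clear of everything, and the job is handed in.

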